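# Close the spring-loaded test cell with its eared cover

## Robot

A 6-joint arm with a two-finger parallel gripper is mounted at the origin on the work surface. World frame = base frame: x ahead of the robot, y to its left, z up, the work surface at z = 0. Lengths are in m, angles in rad, forces in N, time in s.
With the tool pointing down it reaches from about 0.375 to 0.975 m from the base axis. Payload 3.8 kg.
Tool frame: the origin (TCP) lies midway between the tips of the shut fingers; the grasp point (between the pads) lies 19 mm behind it (bot.grip_point_offset is the z of the grasp point in the tool frame, in m); z points along the fingers, y is the line along which they close (so a half turn about z gives the same grasp; the last joint's range is limited). The gripper opens to 85 mm and grips with 20 to 120 N. Pads are 22 mm wide; open, the fingers measure 114 mm over their backs; the gripper's body (76 mm by 85 mm) begins 54 mm behind the grasp point. The pads swing forward as they close: fully open they stand 13 mm farther back than shut.
Start: joints at [1.281, 0.264, 1.604, -0, 1.274, -0.037], TCP at [0.169, 0.654, 0.231] pointing down, gripper open.
Joint ranges: [-2.63, 2.63], [-0.94, 2.18], [0.31, 2.57], [-1.31, 4.45], [0, 2.66], [-2.55, 2.55]. Speed limits (rad/s): [2.57, 2.57, 3.14, 3.14, 3.14, 3.14].

## Interface

Orientations are given as a rotation vector (axis times angle).
In Python, from workcell import sensors, optics, order, bot gives the robot as it stands.
- The arm moves only by the tool play_rows, never from a script. Its argument "commands" is a list of rows, each a list of 6 numbers: the shift along the tool's x, y, z in cm, then the turn, a rotation vector about the tool's x, y, z in rad. In form: [[dx, dy, dz, wx, wy, wz], ...]. A call has 1 to 5 rows; each row shifts and turns the commanded pose from where the row before left it, along the tool's axes as they then stand; what a row does not reach is not made up. A row lasts 1/12 s, in which the tool goes at most 41.7 mm and 7.16 degrees, less where a joint would pass 70% of its speed; a pose out of reach is approached as far as the arm can. A call with a gripper value outside its range is refused whole. "grip" is the closure, from 0 (fully open) to 1 (shut), set as the call begins (left out, the last holds). The fingers move at their own pace and stop on an object; "force" is the grip in N (left out, the last holds). Time passes only in rows, so rows that do not move let the fingers close. It gives the time, the measured TCP pose, the force, the opening and the grip force at its end, in the units of the state.
- sensors.read_state(): the state, without advancing time (a new reading comes with each control period).
- optics.read_camera(name): name is "scene" or "top" or "wrist"; returns the picture (384x512x3 uint8, red, green, blue); there is no depth.
- optics.camera_info(name): a dict with "mtx" (3x3 intrinsics, pixels), "R" (3x3) and "t" (3): a world point X has camera coordinates R X + t. Camera axes: x right, y down, z forward; pixel columns grow to the right and rows downward; lengths in m; the calibration is good to about 2 mm. A picture is of the moment at which its call begins: read the wrist's pose just before it. camera_info takes no time and is no camera call; for the wrist camera it gives the pose at the moment of the call.
- order.finish_job(): hands the job in; it is judged then, once.
The state is a dict: "time": time; "q": joint angles; "joint_vel": joint speeds; "joint_torque": joint torques, N m; "tool_pos": TCP position; "tcp_rot": TCP orientation; "wrist_force": force on the tool from outside, world axes, zero at the start; "torque": the same for the moment, N m; "width": opening from 0.0 (shut) to 1.0 (fully open); "grip_force": force on a finger pad.
Only numpy, scipy, OpenCV 4.12 (cv2) and the standard library are available. Lean on these libraries where they do the work, as an engineer would, in place of code of your own. Each camera call takes 0.05 s, during which the arm holds its last target. There are 200 camera calls.

## Task

Close the test cell: with the cover that has four ears, push the spring plunger down so that the ears pass through the gaps between the lips, then slide the cover under the lips until it is fully home by the end stop. Let go, so that the cover stays level under the lips and keeps the plunger trapped down. Leave the plain cover and everything else on the bench where they are.

Things in the scene. Friction and masses are not known exactly. Their poses are not given: they have to be found in the camera images.
- cell: Test cell fixed to the bench; place and yaw vary. Dark grey plastic block, own x -85 to +65 mm, 116 mm wide, 40 mm high; its flat top (z 40) is the channel floor. Origin: on the bench under the middle of the cover when home; z up, +x is the direction the cover slides to close. Aluminium side walls along x, inner faces at y +-47, tops at z 60. The -x end is open.
- cell_lips (a point): Point on the cell's centre line, x 0, at the height of the lips' undersides (54 mm above the bench); axes as the cell's. The four lips, 6 mm thick (tops at z 60), reach inwards from the walls to y +-32 mm: rear pair from cell x -49 to -11, front pair from +23 to +60. So the cover's front ears go down in the gap x -11 to +23, its rear ears behind x -49.
- cell_stop (a point): Middle of the end stop's face: a cross wall 20 mm high on the channel floor at the cell's +x end, face at cell x +56, top at z 60. The cover's plate edge meets it 1 mm past home. Axes as the cell's; this point is 50 mm above the bench.
- cell_entry (a point): Point on the channel floor (40 mm above the bench), 30 mm behind (own -x) the cell's origin; axes as the cell's. With the middle of the cover over it and the cover parallel to the cell, the ears pass down through the gaps with 6 mm to spare along x and 3 mm along y each way.
- plunger_top (a point): Centre of the flat top of the steel plunger, a 36 mm round post on the cell's centre line at cell x -14 mm, standing 30 mm above the channel floor when free (70 mm above the bench). It moves straight down into the cell.
- plunger (a joint): How far the plunger is pressed in, m: 0 free, 0.032 fully in; spring and weight make about 3 N at 0, 9 N at 0.024 and 11 N at 0.032. With the cover up against the lips' undersides it reads 0.024; with the cover on the channel floor 0.030.
- keeper_grip (a point): Grip point of the loose eared cover, on its black upright handle bar, 42 mm above the cover's underside, on its middle axis. Bar: 60 (own x) x 16 (y) x 50 mm high, 8 to 58 mm above the underside. z up; a half turn about z makes no difference. When home this point is over the cell's origin, 88 mm above the bench, x parallel to the cell's x. About 0.22 kg, varies.
- keeper_plate (a point): Centre of the eared cover's plate, 4 mm above its underside. Steel-grey metal plate 110 (own x) x 56 (y) x 8 mm with four ears, two on each side, at x +-36 mm, each 22 mm long in x, making it 88 mm wide there. It starts flat on the bench, left or right of the cell.
- plain_grip (a point): The same point on the loose spare cover: same plate and handle but without ears (56 mm wide). It cannot be trapped by the lips; leave it. The two covers swap sides at random.
- beaker: Loose empty glass beaker, 74 mm wide, 95 mm high; origin at its base.
- jar: Loose jar with white cap, 72 mm wide, 105 mm high; origin at its base.
- meter: Loose yellow multimeter 175 x 88 x 36 mm lying flat; origin at its base.
- marker: Loose black marker pen 125 mm long, 17 mm thick, lying; origin under its middle.
- tweezers: Loose steel tweezers 130 mm long, 8 mm thick, lying; origin under their middle.
- dish: Loose white dish 90 mm wide, 24 mm high; origin at its base.
Mind the look-alikes: they are no part of the job. What is shaped like the cell but yellow is not meant.

How it is judged:
On the way:
1. the plunger has been pushed at least 22 mm down with the eared cover over the entry, more than 14 mm short of home (value of joint plunger above 0.022 m and x of keeper_grip in the frame of cell between -0.045 and -0.014 m and z of keeper_grip in the frame of cell below 0.094 m), for 0.05 s.
At the end, for the whole second after the job is handed in: The eared cover is under all four lips: under 10 mm short of home, within 7 mm sideways, level within 4 and parallel within 7 degrees, pressed up against the lips (grip point 83 to 92 mm above the bench), holding the plunger 21 to 28 mm in, at rest (value of joint plunger between 0.021 and 0.028 m and x of keeper_grip in the frame of cell between -0.01 and 0.005 m and y of keeper_grip in the frame of cell between -0.007 and 0.007 m and z of keeper_grip in the frame of cell between 0.083 and 0.092 m and angle between keeper_grip's own z axis and vertical below 0.07 rad and angle between the x axis of keeper_grip and the x axis of cell, either way round below 0.12 rad and velocity of joint plunger between -0.01 and 0.01 m/s); the robot touches nothing.
It fails at once if the plain cover was moved more than 30 mm (distance of plain_grip from where it was at the start of the episode above 0.03 m).
It fails at once if a bystander was moved more than 30 mm (distance of any of beaker, jar, meter, marker, tweezers, dish from where it was at the start of the episode above 0.03 m).
It also fails if it takes over 38 s, if anything falls off the work surface, if the arm or the gripper's body presses on something with over 40 N, if the wrist force passes 120 N, or if a joint passes its speed limit or range.

## Working session

There is one attempt and no reset: what is moved stays moved. The work goes in short steps, Python scripts to look and compute and a tool call to move; the robot and the scene stay as the last step left them, time stands still between calls to the robot, and variables do not carry over. Pictures are saved under pics/ and viewed, at most 10 in all, crops included, and the job is handed in when it is done.

Besides the shell and the picture viewer there is one more tool, called after "Emit:" as name([rows], argument=value, ...), one row to a line, values as JSON. play_rows: Moves the arm, as the interface text tells. Its arguments: {"type":"object","properties":{"commands":{"type":"array","items":{"type":"array","items":{"type":"number"}}},"grip":{"type":"number"},"force":{"type":"number"}},"required":["commands"]}

```bash
mkdir -p pics; python3 - <<'E'
from workcell import sensors, optics, order, bot
import cv2, numpy as np
s=sensors.read_state(); print(s['time'],s['tool_pos'],s['tcp_rot'],bot.grip_point_offset)
ims=[]
for n in ['scene','top']:
    im=optics.read_camera(n)[:,:,::-1]; cv2.imwrite(f'pics/{n}0.png',im); i=optics.camera_info(n); print(n,i['mtx'].tolist(),np.round(-i['R'].T@i['t'],3),np.round(i['R'],3).tolist())
    ims.append(im)
E
```

```text
0.0 [0.16860086 0.6528388  0.22996472] [-0.39595628 -3.11620191  0.00343612] -0.0187
scene [[404.88307929726517, 0.0, 256.4496920941449], [0.0, 404.88307929726517, 193.3234331343171], [0.0, 0.0, 1.0]] [ 1.126 -0.372  0.793] [[0.588, 0.809, -0.014], [0.546, -0.409, -0.731], [-0.597, 0.422, -0.682]]
top [[430.0845477728091, 0.0, 248.5728093676072], [0.0, 430.0845477728091, 181.0999122008697], [0.0, 0.0, 1.0]] [0.404 0.061 1.246] [[0.02, -1.0, 0.011], [-0.994, -0.021, -0.104], [0.105, -0.009, -0.994]]
```

View pics/top0.png

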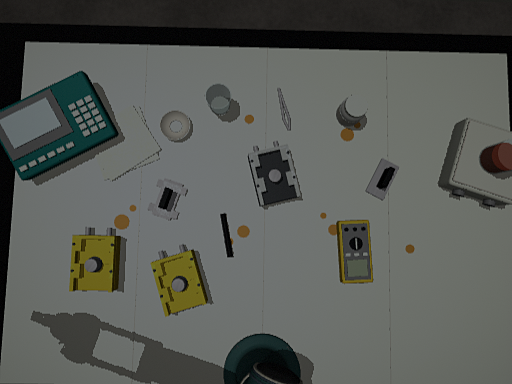

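View pics/scene0.png

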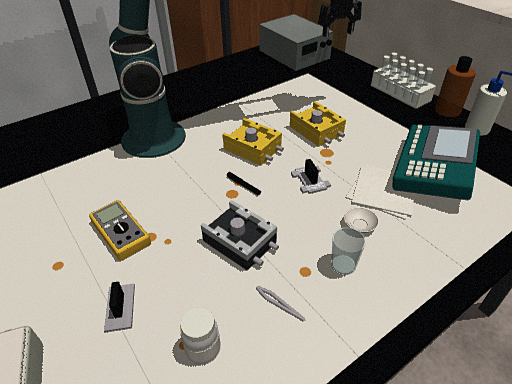

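The grey block at top (275,175) is the cell; the yellow ones at (96,262) and (180,283) are look-alikes. The cover at (168,199) seems to have ears, and the one at (382,179) looks plain. I'll confirm in an enlarged crop.

```bash
python3 - <<'E'
import cv2, numpy as np
a=cv2.imread('pics/top0.png'); b=cv2.imread('pics/scene0.png')
f=lambda im,x,y,w,h,s:cv2.resize(im[y:y+h,x:x+w],None,fx=s,fy=s,interpolation=cv2.INTER_CUBIC)
A=f(a,140,135,170,80,4.7); B=f(b,190,150,150,120,2.6); C=f(b,90,270,60,70,3);
o=np.zeros((600,800,3),np.uint8); o[:376,:799]=A[:376,:799]
B=f(b,190,150,150,120,1.85);o[377:377+B.shape[0],:B.shape[1]]=B
C=f(a,355,150,60,55,4);o[377:377+C.shape[0],290:290+C.shape[1]]=C
D=f(b,85,275,70,60,3.6);o[377:377+D.shape[0],540:540+D.shape[1]]=D
cv2.imwrite('pics/crop.png',np.clip(o.astype(float)*1.5,0,255).astype(np.uint8))
E
```

```text
(no output)
```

View pics/crop.png

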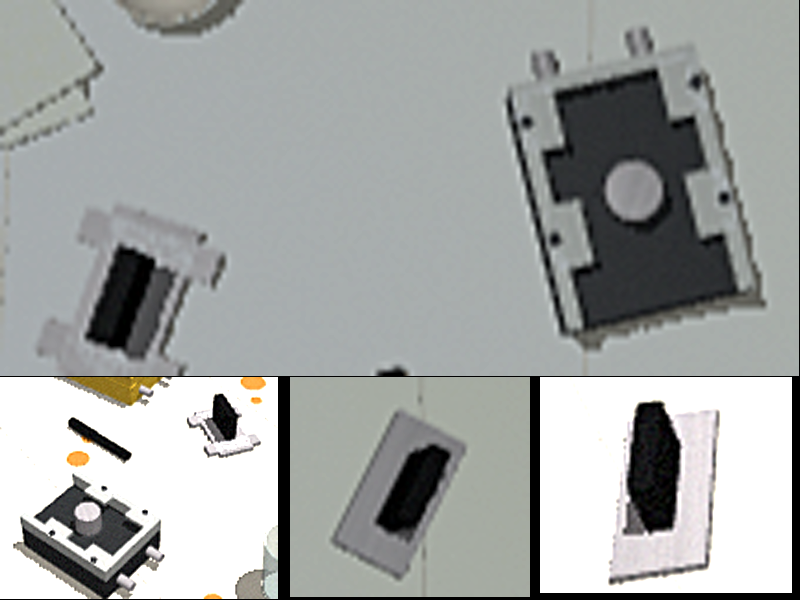

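The crop confirms it. The cover at top (168,199) has four ears, and the one at (382,179) is a plain rectangle. The cell's end stop is on the far side (up in the picture), and its open end faces the robot. Next come rough positions, then the wrist camera's place on the tool.

```bash
cat > h.py <<'E'
from workcell import sensors, optics, order, bot
import cv2, numpy as np
from scipy.spatial.transform import Rotation as Ro
def cast(i,px,z):
    px=np.atleast_2d(np.asarray(px,float)); d=np.c_[px,np.ones(len(px))]@np.linalg.inv(i['mtx']).T@i['R']
    c=-i['R'].T@i['t']; return c+d*((z-c[2])/d[:,2])[:,None]
def proj(i,X):
    p=(np.atleast_2d(X)@i['R'].T+i['t'])@i['mtx'].T; return p[:,:2]/p[:,2:]
def tool():
    s=sensors.read_state(); return np.array(s['tool_pos']),Ro.from_rotvec(s['tcp_rot']),s
def rows(goal,yaw):
    "shift in tool axes (cm) and turn to bring TCP to goal pointing down with tool x at yaw (mod pi)"
    p,R,s=tool(); c=[]
    for y in (yaw,yaw+np.pi):
        G=Ro.from_euler('z',y)*Ro.from_euler('x',np.pi); c.append((R.inv()*G).as_rotvec())
    w=min(c,key=np.linalg.norm)
    print('now',p.round(4),'yaw',np.arctan2(R.as_matrix()[1,0],R.as_matrix()[0,0]).round(3),'shift cm',(R.inv().apply(np.array(goal)-p)*100).round(2),'turn',w.round(3),'t',s['time'])
E
python3 - <<'E'
from h import *
i=optics.camera_info('top'); a=cv2.imread('pics/top0.png')
corn=np.array([(508,95),(695,45),(757,290),(567,335)])/4.7+[140,135]
print('cell corners',cast(i,corn,.06).round(4).tolist())
print('plunger',cast(i,np.array([634,190])/4.7+[140,135],.07).round(4))
print('ear cover',cast(i,np.array([130,293])/4.7+[140,135],.008).round(4), 'ear-ear side', cast(i,np.array([[208,265],[172,368],[95,225],[55,338]])/4.7+[140,135],.008).round(4).tolist())
for n,px in dict(plain=(380,179),dish=(177,126),beaker=(218,97),marker=(227,235)).items(): print(n,cast(i,px,.02).round(3))
w=optics.camera_info('wrist'); p,R,s=tool()
print('wrist cam in tool',R.inv().apply(-w['R'].T@w['t']-p).round(4),(w['R']@R.as_matrix()).round(2).tolist(),w['mtx'].tolist())
print(R.as_matrix().round(3).tolist())
E
```

```text
cell corners [[0.6018, 0.0525, 0.06], [0.6343, -0.0583, 0.06], [0.4888, -0.0963, 0.06], [0.46, 0.0151, 0.06]]
plunger [[ 0.5453 -0.0224  0.07  ]]
ear cover [[0.4828 0.2812 0.008 ]] ear-ear side [[0.5009, 0.2341, 0.008], [0.4375, 0.2538, 0.008], [0.5242, 0.3043, 0.008], [0.4543, 0.3258, 0.008]]
plain [[ 0.547 -0.329  0.02 ]]
dish [[0.69 0.26 0.02]]
beaker [[0.779 0.144 0.02 ]]
marker [[0.379 0.107 0.02 ]]
wrist cam in tool [ 0.0799 -0.0007 -0.1427] [[0.0, 1.0, -0.0], [-0.95, 0.0, -0.31], [-0.31, 0.0, 0.95]] [[328.7290514350671, 0.0, 255.56004661041467], [0.0, 328.7290514350671, 192.34004724950498], [0.0, 0.0, 1.0]]
[[-0.968, 0.25, -0.001], [0.25, 0.968, -0.002], [0.0, -0.002, -1.0]]
```

The cell's corners span 147 × 116 mm (150 × 116 expected). That gives yaw ≈ 0.256 and an origin near (0.556, -0.019). The eared cover is near (0.483, 0.281), yaw ≈ -0.30. I'll hover over the cover.

```bash
python3 - <<'E'
from h import *
rows([.483,.281,.25],-.30)
E
```

```text
now [0.1686 0.6529 0.2301] yaw 2.889 shift cm [-39.74 -28.15  -1.94] turn [-0.002 -0.     0.047] t 0.1
```

Emit:
play_rows([
  [-3.06,-2.17,-0.15,0,0,0.004],
  [-3.06,-2.17,-0.15,0,0,0.004],
  [-3.06,-2.17,-0.15,0,0,0.004],
  [-3.06,-2.17,-0.15,0,0,0.004],
  [-3.06,-2.17,-0.15,0,0,0.004],
], grip=0)

```text
time: 0.52
tool_pos: [0.2892, 0.5076, 0.2381]
tcp_rot: [-0.426, -3.112, 0.002]
wrist_force: [1.2, 0.3, 0.4]
width: 1.002
grip_force: 0.0
```

Emit:
play_rows([
  [-3.06,-2.17,-0.15,0,0,0.004],
  [-3.06,-2.17,-0.15,0,0,0.004],
  [-3.06,-2.17,-0.15,0,0,0.004],
  [-3.06,-2.17,-0.15,0,0,0.004],
  [-3.06,-2.17,-0.15,0,0,0.004],
])

```text
time: 0.93
tool_pos: [0.4061, 0.3608, 0.2459]
tcp_rot: [-0.458, -3.108, 0.001]
wrist_force: [0.8, 0.6, 0.3]
width: 1.0
grip_force: 0.0
```

Emit:
play_rows([
  [-3.06,-2.17,-0.15,0,0,0.003],
  [-3.06,-2.17,-0.15,0,0,0.004],
  [-3.06,-2.17,-0.15,0,0,0.004],
  [0,0,0,0,0,0],
  [0,0,0,0,0,0],
])

```text
time: 1.35
tool_pos: [0.4752, 0.2718, 0.2504]
tcp_rot: [-0.482, -3.104, 0.0]
wrist_force: [-0.4, -0.3, -0.5]
width: 0.999
grip_force: 0.0
```

```bash
python3 - <<'E'
from h import *
i=optics.camera_info('wrist'); im=optics.read_camera('wrist')[:,:,::-1]; i2=optics.camera_info('wrist')
print(abs(i['t']-i2['t']).max()); np.savez('w1.npz',**i); cv2.imwrite('pics/w1.png',im)
p,R,s=tool(); print(p,s['time'],s['q'])
E
```

```text
0.0004590981109995895
[0.4744464  0.27292347 0.25032173] 1.4 [ 4.76139180e-01  1.11129797e-02  1.85429624e+00  6.11219619e-04
  1.27710148e+00 -7.88828179e-01]
```

View pics/w1.png

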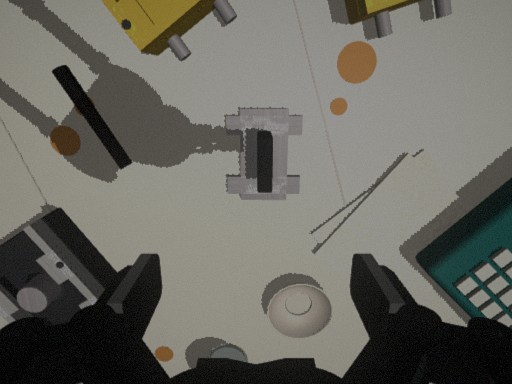

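The wrist picture shows the eared cover's plate centred near (264,153), its handle as a dark bar at (265,160), and the dish at (300,310), clear of the fingers. I'll compute the pose from the ear corners and check it with the bar.

```bash
python3 - <<'E'
from h import *
i=dict(np.load('w1.npz')); im=cv2.imread('pics/w1.png')
px=np.array([(226,115),(302,115),(300,193),(227,193)])
X=cast(i,px,.008); print(X.round(4).tolist())
print('len x',np.linalg.norm(X[0]-X[3]),np.linalg.norm(X[1]-X[2]),'wid',np.linalg.norm(X[0]-X[1]),np.linalg.norm(X[3]-X[2]),'(94,88)')
c=X.mean(0); d=(X[0]+X[1]-X[2]-X[3]); print('centre',c.round(4),'yaw',np.arctan2(d[1],d[0]),np.arctan2(-d[1],-d[0]))
g=cv2.cvtColor(im,cv2.COLOR_BGR2GRAY); m=np.zeros_like(g); m[120:200,245:285]=(g[120:200,245:285]<45)*255
ct=max(cv2.findContours(m,0,2)[0],key=cv2.contourArea); print(cv2.boundingRect(ct),cv2.minAreaRect(ct))
# predict the bar's outline from the plate pose
u=d/np.linalg.norm(d);v=np.array([-u[1],u[0],0])
for z in(.008,.058): print(z,proj(i,[c*[1,1,0]+[0,0,z]+a*.03*u+b*.008*v for a,b in((1,1),(1,-1),(-1,-1),(-1,1))]).round(1).tolist())
rows([c[0],c[1],.25],np.arctan2(d[1],d[0]))
E
```

```text
[[0.4187, 0.2535, 0.008], [0.445, 0.3364, 0.008], [0.535, 0.3095, 0.008], [0.5077, 0.2238, 0.008]]
len x 0.09387070533548769 0.09387265729785205 wid 0.08697254265326093 0.08994370993634666 (94,88)
centre [0.4766 0.2808 0.008 ] yaw 2.835420078358567 -0.3061725752312263
(257, 131, 16, 61) ((264.5, 161.0), (60.0, 15.0), 90.0)
0.008 [[257.0, 130.0], [270.8, 129.9], [270.2, 179.8], [257.0, 179.8]]
0.058 [[257.2, 136.2], [273.0, 136.2], [272.1, 192.4], [257.2, 192.4]]
now [0.4744 0.2729 0.2503] yaw 2.836 shift cm [0.03 0.82 0.03] turn [-0.    -0.001  0.   ] t 1.4
```

The sizes fit (94 × 88 mm expected), and the bar outline predicted from the plate matches the black blob. I'll go down over the bar.

Emit:
play_rows([
  [0.03,0.82,2,0,0,0],
  [0,0,4,0,0,0],
  [0,0,4,0,0,0],
  [0,0,4,0,0,0],
  [0,0,3.5,0,0,0],
], grip=0)

```text
time: 1.82
tool_pos: [0.4744, 0.2826, 0.0733]
tcp_rot: [-0.471, -3.104, 0.001]
wrist_force: [0.6, 0.4, 0.0]
width: 1.003
grip_force: 0.0
```

Emit:
play_rows([
  [0,0,0,0,0,0],
  [0,0,0,0,0,0],
])

```text
time: 1.98
tool_pos: [0.4735, 0.2815, 0.0735]
tcp_rot: [-0.472, -3.101, 0.006]
wrist_force: [0.5, -0.2, 0.7]
width: 1.004
grip_force: 0.0
```

```bash
python3 - <<'E'
from h import *
rows([.4766,.2808,.026],2.835)
i=optics.camera_info('wrist'); im=optics.read_camera('wrist')[:,:,::-1]
np.savez('w2.npz',**i); cv2.imwrite('pics/w2.png',im)
E
```

```text
now [0.4735 0.2815 0.0735] yaw 2.84 shift cm [-0.34  0.04  4.75] turn [-0.004 -0.005  0.005] t 1.9833
```

View pics/w2.png

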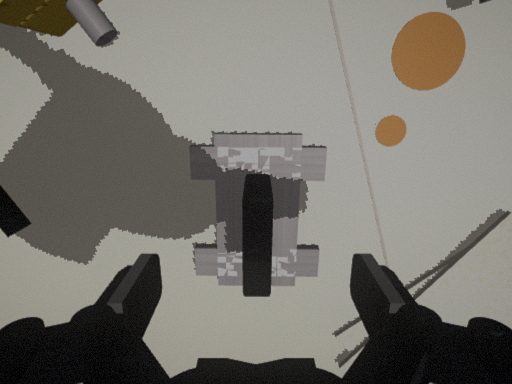

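From close by, the bar stands at columns 243-272 between the fingers and the four ears are plain to see. Now I'll go down and close.

Emit:
play_rows([
  [-0.34,0.04,2.4,-0.004,-0.005,0],
  [0,0,2.35,0,0,0],
  [0,0,0,0,0,0],
], grip=0)

```text
time: 2.28
tool_pos: [0.4796, 0.2812, 0.0281]
tcp_rot: [0.474, 3.101, 0.004]
wrist_force: [-1.1, 0.4, -0.4]
width: 1.002
grip_force: 0.0
```

Emit:
play_rows([
  [0,0,0,0,0,0],
  [0,0,0,0,0,0],
  [0,0,0,0,0,0],
  [0,0,0,0,0,0],
  [0,0,0,0,0,0],
], grip=1, force=110)

```text
time: 2.7
tool_pos: [0.4811, 0.2815, 0.0298]
tcp_rot: [0.474, 3.098, 0.007]
wrist_force: [0.2, 0.6, 0.7]
width: 0.301
grip_force: 0.0
```

Emit:
play_rows([
  [0,0,0,0,0,0],
  [0,0,0,0,0,0],
  [0,0,0,0,0,0],
  [0,0,0,0,0,0],
])

```text
time: 3.03
tool_pos: [0.481, 0.2814, 0.0296]
tcp_rot: [0.474, 3.099, 0.007]
wrist_force: [-1.8, -0.3, 5.8]
width: 0.171
grip_force: 108.2
```

```bash
python3 - <<'E'
from h import *
rows([.4766,.2808,.026],2.835)
E
```

```text
now [0.481  0.2814 0.0296] yaw 2.838 shift cm [ 0.4  -0.19  0.36] turn [0.005 0.006 0.003] t 3.0333
```

The bar is gripped (108 N). I'll lift, move beside the cell and turn to the cell's yaw, so the wrist camera sees the cell beside the held cover.

Emit:
play_rows([
  [0,0,-2,0,0,0],
  [0,0,-4,0,0,0],
  [0,0,-4,0,0,0],
  [0,0,-4,0,0,0],
  [-1,-1,-4,0,0,0],
])

```text
time: 3.45
tool_pos: [0.4838, 0.2691, 0.2086]
tcp_rot: [0.473, 3.102, 0.005]
wrist_force: [1.4, 0.5, -1.8]
width: 0.169
grip_force: 107.8
```

Emit:
play_rows([
  [-2.2,-2.3,-1,0,0,0],
  [-2.2,-2.3,-1,0,0,0],
  [-2.2,-2.3,-1,0,0,0],
  [-2.1,-2.3,-1,0,0,0],
  [0,0,0,0,0,-0.112],
])

```text
time: 3.87
tool_pos: [0.5436, 0.1497, 0.2497]
tcp_rot: [0.304, 3.116, 0.001]
wrist_force: [-0.0, -0.3, -1.9]
width: 0.167
grip_force: 107.9
```

Emit:
play_rows([
  [0,0,0,0,0,-0.112],
  [0,0,0,0,0,-0.112],
  [0,0,0,0,0,-0.112],
  [0,0,0,0,0,-0.112],
  [0,0,0,0,0,0],
])

```text
time: 4.28
tool_pos: [0.5401, 0.1539, 0.2467]
tcp_rot: [-0.405, 3.111, 0.002]
wrist_force: [0.3, 1.5, -2.7]
width: 0.166
grip_force: 107.9
```

Emit:
play_rows([
  [0,0,0,0,0,0],
  [0,0,0,0,0,0],
])

```text
time: 4.45
tool_pos: [0.5404, 0.1542, 0.2472]
tcp_rot: [-0.396, 3.111, 0.002]
wrist_force: [0.6, -0.5, -2.1]
width: 0.161
grip_force: 107.9
```

```bash
python3 - <<'E'
from h import *
rows([.542,.153,.25],.256)
i=optics.camera_info('wrist'); im=optics.read_camera('wrist')[:,:,::-1]; p,R,s=tool()
np.savez('w3.npz',p=p,Rm=R.as_matrix(),**i); cv2.imwrite('pics/w3.png',im)
cv2.imwrite('pics/w3b.png',cv2.resize(im,(800,600),interpolation=cv2.INTER_CUBIC)); print(s['wrist_force'],s['grip_force'],s['width'])
E
```

```text
now [0.5404 0.1542 0.2472] yaw -2.888 shift cm [-0.13 -0.16 -0.28] turn [ 0.001  0.005 -0.003] t 4.45
[ 0.33329586 -0.94380138 -1.92141276] 107.91609764099121 0.16623316283587855
```

View pics/w3b.png

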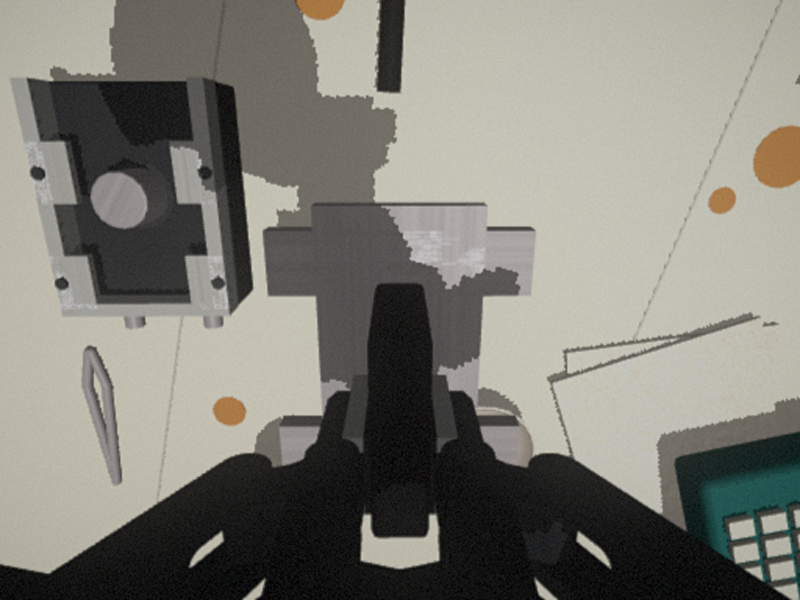

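The picture shows the cell at left (lip corners in 800×600 pixels: (68,143), (78,205), (80,255), (172,147), (178,203), (183,256)) and the held cover's ears (front edges near (264,296) and (533,296)). I'll fit both in 2D and check the residuals.

```bash
cat >> h.py <<'E'
def fit2(model,meas):
    m=np.asarray(model,float);q=np.asarray(meas)[:,:2]; mc,qc=m.mean(0),q.mean(0)
    A=m-mc;B=q-qc; th=np.arctan2((A[:,0]*B[:,1]-A[:,1]*B[:,0]).sum(),(A*B).sum())
    r=np.array([[np.cos(th),-np.sin(th)],[np.sin(th),np.cos(th)]]); t=qc-r@mc
    return t,th,(q-t)@r-m
E
python3 - <<'E'
from h import *
d=dict(np.load('w3.npz')); i={k:d[k] for k in('mtx','R','t')}; k=512/800
M=np.array([(-49,-32),(-11,-32),(23,-32),(-49,32),(-11,32),(23,32)])/1e3
P=np.array([(68,143),(78,205),(80,255),(172,147),(178,203),(183,256)])*k
t,th,res=fit2(M,cast(i,P,.06)); print('cell',t.round(4),th.round(4),'res mm',(res*1e3).round(1).tolist())
print('plunger in cell',(Ro.from_euler('z',-th).apply(cast(i,np.array([[119,200]])*k,.07)-[*t,0])*1e3).round(1))
# cover: cast onto the plate's top plane
p=d['p'];Rm=d['Rm']
M=np.array([(25,-44),(25,44),(47,-44),(47,44),(-25,-44),(-25,44)])/1e3
P=np.array([(264,296),(533,296),(264,231),(535,231),(280,428),(519,428)])*k
X=cast(i,P,p[2]-.0296+.008); T=(X-p)@Rm
tc,thc,res=fit2(M,T); print('cover in tool',tc.round(4),thc.round(4),(res*1e3).round(1).tolist(),T[:,2].round(4))
g=cv2.imread('pics/w3.png')
o=cv2.resize(g[45:215,0:170],None,fx=3.5,fy=3.5,interpolation=cv2.INTER_CUBIC)
o=np.clip(o.astype(float)*1.6,0,255).astype(np.uint8); cv2.imwrite('pics/c3.png',o)
E
```

```text
cell [ 0.5594 -0.0201] 0.2214 res mm [[1.4, 1.0], [1.1, 0.9], [-0.2, -3.1], [1.7, 0.4], [-2.2, 0.6], [-1.7, 0.3]]
plunger in cell [[-15.3   0.7  70. ]]
cover in tool [ 0.0035 -0.0002] 0.0001 [[0.3, -1.3], [0.2, 0.8], [0.2, 0.6], [0.2, -0.3], [-0.4, 0.4], [-0.5, -0.2]] [0.0214 0.0215 0.0213 0.0213 0.0217 0.0218]
```

View pics/c3.png

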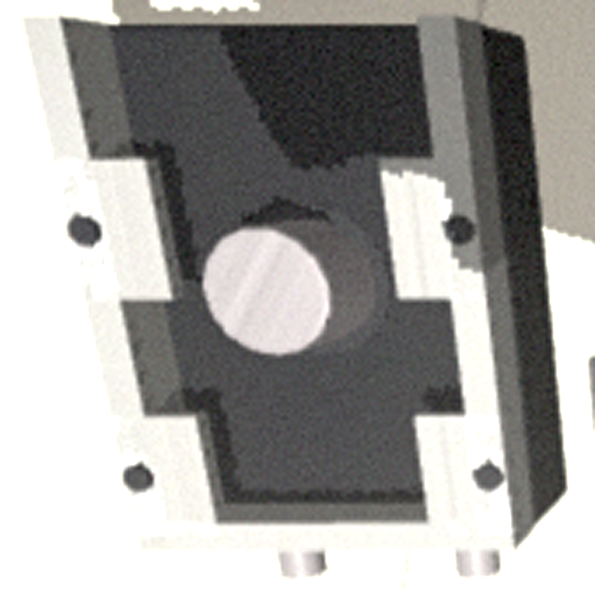

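The crop sharpens the lip corners. In crop pixels, the left inner corners are (150,158), (173,298), (198,414), (217,522) and the right ones are (381,158), (399,298), (414,414), (428,522).

```bash
python3 - <<'E'
from h import *
d=dict(np.load('w3.npz')); i={k:d[k] for k in('mtx','R','t')}
M=np.array([(x,y) for y in(-32,32) for x in(-49,-11,23,56)]+[(-49,-47),(-11,-47),(23,-47),(-49,47),(-11,47),(23,47)])/1e3
P=np.array([(150,158),(173,298),(198,414),(217,522),(381,158),(399,298),(414,414),(428,522),(90,158),(120,298),(145,414),(434,158),(450,298),(463,414)])/3.5+[0,45]-.36
t,th,res=fit2(M,cast(i,P,.06)); print('cell',t.round(4),th.round(4),'res mm',(res*1e3).round(1).tolist())
print('plunger in cell',(Ro.from_euler('z',-th).apply(cast(i,np.array([[267,291]])/3.5+[0,45],.07)-[*t,0])*1e3).round(1))
np.savez('cell.npz',t=t,th=th)
# TCP goal at entry with cover centre at tool (+3.5,-0.2) mm, tool yaw th+pi
for x in(-.03,0):
    e=Ro.from_euler('z',th).apply([x+.0035,-.0002,0])+[*t,0]; print(x,e.round(4))
    rows([e[0],e[1],.16],th)
E
```

```text
cell [ 0.5579 -0.0197] 0.2525 res mm [[0.2, 1.1], [0.1, -0.0], [-0.3, 0.7], [0.1, 0.2], [0.1, 0.2], [0.0, -0.0], [-0.3, -0.1], [0.0, -0.2], [0.2, -0.3], [0.1, -0.0], [-0.2, 0.2], [0.1, -0.4], [0.0, -0.5], [-0.3, -0.8]]
plunger in cell [[-13.8   0.6  70. ]]
-0.03 [ 0.5323 -0.0265  0.    ]
now [0.5405 0.1542 0.2473] yaw -2.888 shift cm [  5.39 -17.3    8.68] turn [0.001 0.006 0.001] t 4.5
0 [ 0.5613 -0.019   0.    ]
now [0.5405 0.1542 0.2473] yaw -2.888 shift cm [  2.39 -17.3    8.7 ] turn [0.001 0.006 0.001] t 4.5
```

Residuals are under 1.1 mm and the plunger lands at cell x -13.8 mm (-14 expected). I'll move over the entry.

Emit:
play_rows([
  [1.08,-3.46,0.6,0,0.001,0],
  [1.08,-3.46,0.6,0,0.001,0],
  [1.08,-3.46,0.6,0,0.001,0],
  [1.08,-3.46,0.6,0,0.001,0],
  [1.08,-3.46,0.6,0,0.001,0],
])

```text
time: 4.92
tool_pos: [0.5321, -0.028, 0.2171]
tcp_rot: [-0.4, 3.114, 0.001]
wrist_force: [0.4, -0.2, -1.7]
width: 0.173
grip_force: 108.2
```

Emit:
play_rows([
  [0,0,2,0,0,0],
  [0,0,3,0,0,0],
  [0,0,1.5,0,0,0],
  [0,0,0,0,0,0],
  [0,0,0,0,0,0],
])

```text
time: 5.33
tool_pos: [0.5316, -0.0266, 0.1514]
tcp_rot: [0.4, -3.115, -0.002]
wrist_force: [0.7, 0.7, -1.4]
width: 0.166
grip_force: 108.5
```

```bash
python3 - <<'E'
from h import *
rows([.5323,-.0265,.0296+.0405],.2525)
i=optics.camera_info('wrist'); im=optics.read_camera('wrist')[:,:,::-1]; p,R,s=tool()
np.savez('w4.npz',p=p,Rm=R.as_matrix(),**i); cv2.imwrite('pics/w4.png',im)
cv2.imwrite('pics/w4b.png',np.clip(cv2.resize(im[60:300,100:420],(800,600),interpolation=cv2.INTER_CUBIC)*1.5,0,255))
E
```

```text
now [ 0.5316 -0.0266  0.1514] yaw -2.886 shift cm [-0.08 -0.02  8.13] turn [ 0.002 -0.001  0.003] t 5.3333[ WARN:0@0.349] global loadsave.cpp:1063 imwrite_ Unsupported depth image for selected encoder is fallbacked to CV_8U.
```

View pics/w4b.png

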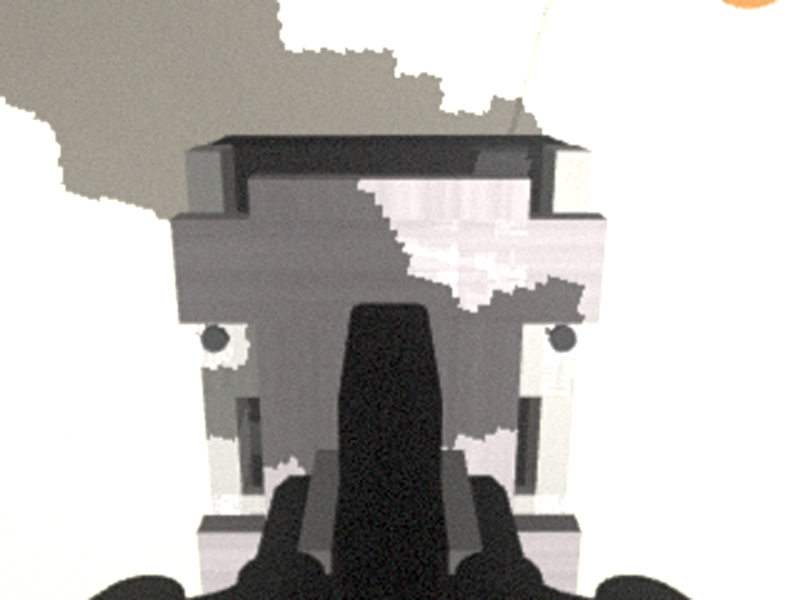

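The held cover sits symmetrically over the channel: the ears' middle is at column 389.5, and the walls' and screws' middle is at 389. It is parallel too. I'll go down onto the plunger.

Emit:
play_rows([
  [-0.08,-0.02,2,0,0,0],
  [0,0,2,0,0,0],
  [0,0,0.6,0,0,0],
  [0,0,0.6,0,0,0],
  [0,0,0,0,0,0],
])

```text
time: 5.8
tool_pos: [0.5335, -0.0264, 0.1004]
tcp_rot: [-0.402, 3.115, 0.001]
wrist_force: [-0.7, -0.1, -2.8]
width: 0.166
grip_force: 108.6
```

```bash
python3 - <<'E'
from h import *
rows([.5323,-.0265,.0296+.0405],.2525)
d=dict(np.load('w4.npz')); i={k:d[k] for k in('mtx','R','t')}; c=np.load('cell.npz')
P=np.array([(237,398),(540,398),(240,493),(535,493)])/2.5+[100,60]
print(((Ro.from_euler('z',-c['th']).apply(cast(i,P,.06)-[*c['t'],0]))*1e3).round(1).tolist(),'expect x -11,23')
P=np.array([(179,323),(600,323),(198,531),(580,531)])/2.5+[100,60]
print(((cast(i,P,d['p'][2]-.0216)-d['p'])@d['Rm']*1e3).round(1).tolist(),'expect 28.5 -21.5')
E
```

```text
now [ 0.5335 -0.0264  0.1004] yaw -2.885 shift cm [0.13 0.02 3.03] turn [0.001 0.001 0.004] t 5.8
[[-9.8, -46.7, 60.0], [-10.0, 46.5, 60.0], [23.0, -47.5, 60.0], [22.8, 46.8, 60.0]] expect x -11,23
[[30.5, -43.3, 21.5], [30.4, 44.1, 21.6], [-18.7, -42.9, 21.6], [-18.8, 43.4, 21.7]] expect 28.5 -21.5
```

Comparing the cover with the cell in one picture puts the cover at cell x ≈ -30 ± 1.5 mm now, inside the ±6 mm window. I'll press straight down.

Emit:
play_rows([
  [0,0,0.6,0,0,0],
  [0,0,0.6,0,0,0],
  [0,0,0.6,0,0,0],
  [0,0,0,0,0,0],
], force=120)

```text
time: 6.13
tool_pos: [0.535, -0.0266, 0.0828]
tcp_rot: [-0.4, 3.111, 0.001]
wrist_force: [0.4, 1.9, 4.7]
width: 0.166
grip_force: 119.0
```

```bash
python3 - <<'E'
from h import *
rows([.5330,-.0265,.0296+.0415],.2525)
s=tool()[2]; print(np.round(s['wrist_force'],1),np.round(s['torque'],2),s['width'],s['tcp_rot'])
E
```

```text
now [ 0.535  -0.0266  0.0828] yaw -2.886 shift cm [0.2  0.06 1.17] turn [-0.     0.005  0.003] t 6.1333
[0.4 1.9 4.7] [ 0.18 -0.16 -0.01] 0.16562871059336082 [-4.00428330e-01  3.11127813e+00  5.73830164e-04]
```

The force rise (6.8 N at 17 mm of press) is the spring alone. I'll go on.

Emit:
play_rows([
  [0.1,0.05,0.5,0,0.004,0],
  [0,0,0.4,0,0,0],
  [0,0,0.3,0,0,0],
  [0,0,0,0,0,0],
  [0,0,0,0,0,0],
])

```text
time: 6.55
tool_pos: [0.535, -0.0266, 0.0723]
tcp_rot: [-0.401, 3.113, -0.001]
wrist_force: [0.6, -0.1, 8.4]
width: 0.165
grip_force: 119.4
```

```bash
python3 - <<'E'
from h import *
rows([.5330,-.0265,.0296+.0415],.2525)
s=tool()[2]; print(np.round(s['wrist_force'],1),np.round(s['torque'],2),s['width'],s['tcp_rot'])
E
```

```text
now [ 0.535  -0.0266  0.0723] yaw -2.886 shift cm [0.19 0.06 0.12] turn [-0.001  0.002  0.003] t 6.55
[ 0.6 -0.1  8.4] [ 0.12 -0.24 -0.09] 0.16486168777340837 [-4.00693661e-01  3.11343043e+00 -1.06740497e-03]
```

The press is now 10.5 N with the underside near 42.7 mm, which leaves the ears about 3 mm below the lips. I'll slide towards the stop.

Emit:
play_rows([
  [-0.5,0.03,0,0,0,0],
  [-0.6,0,0,0,0,0],
  [-0.6,0,0,0,0,0],
  [-0.5,0,0,0,0,0],
  [0,0,0,0,0,0],
])

```text
time: 6.97
tool_pos: [0.5541, -0.0207, 0.0714]
tcp_rot: [0.401, -3.113, 0.0]
wrist_force: [-2.4, -0.3, 7.8]
width: 0.169
grip_force: 119.3
```

```bash
python3 - <<'E'
from h import *
rows([.5613+.001,-.019,.0296+.0425],.2525)
s=tool()[2]; print(np.round(s['wrist_force'],1),np.round(s['torque'],2),s['width'],s['tcp_rot'])
E
```

```text
now [ 0.5541 -0.0207  0.0714] yaw -2.885 shift cm [-0.84 -0.04 -0.08] turn [ 0.    -0.003  0.004] t 6.9667
[-2.4 -0.3  7.8] [-0.06  0.43 -0.02] 0.16937519618474842 [ 4.01338872e-01 -3.11291627e+00  2.51091266e-04]
```

Emit:
play_rows([
  [-0.3,0,-0.08,0,0,0],
  [-0.3,0,0,0,0,0],
  [-0.15,0,0,0,0,0],
  [0,0,0,0,0,0],
])

```text
time: 7.3
tool_pos: [0.5605, -0.019, 0.0719]
tcp_rot: [0.401, -3.112, 0.0]
wrist_force: [-4.0, -0.1, 8.3]
width: 0.167
grip_force: 119.3
```

Emit:
play_rows([
  [-0.15,0,0,0,0,0],
  [0,0,0,0,0,0],
])

```text
time: 7.47
tool_pos: [0.5617, -0.0186, 0.0718]
tcp_rot: [0.401, -3.111, 0.0]
wrist_force: [-4.5, -1.1, 7.7]
width: 0.16
grip_force: 119.3
```

Emit:
play_rows([
  [-0.15,0,0,0,0,0],
  [0,0,0,0,0,0],
])

```text
time: 7.63
tool_pos: [0.563, -0.0183, 0.0718]
tcp_rot: [0.401, -3.111, 0.0]
wrist_force: [-3.8, -0.9, 7.8]
width: 0.163
grip_force: 119.3
```

```bash
python3 - <<'E'
from h import *
rows([.5613+.001,-.019,.0296+.0425],.2525)
s=tool()[2]; c=np.load('cell.npz'); print('tcp in cell',Ro.from_euler('z',-c['th']).apply(s['tool_pos']-np.r_[c['t'],0]))
print(np.round(s['wrist_force'],1),np.round(s['torque'],2),s['width'],s['tcp_rot'])
E
```

```text
now [ 0.563  -0.0183  0.0718] yaw -2.885 shift cm [ 0.09 -0.05 -0.03] turn [ 0.    -0.005  0.004] t 7.6333
tcp in cell [0.00534069 0.00012498 0.07177833]
[-3.8 -0.9  7.8] [-0.18  0.92 -0.02] 0.16327542407553272 [ 4.01094680e-01 -3.11109023e+00  2.35058687e-04]
```

The force is still steady (friction only), so the stop has not been met. I'll creep on.

Emit:
play_rows([
  [-0.12,0,0,0,0,0],
  [0,0,0,0,0,0],
])

```text
time: 7.8
tool_pos: [0.5631, -0.0182, 0.0715]
tcp_rot: [0.401, -3.109, 0.001]
wrist_force: [-6.4, -1.3, 9.2]
width: 0.164
grip_force: 119.6
```

Emit:
play_rows([
  [-0.12,0,0,0,0,0],
  [0,0,0,0,0,0],
])

```text
time: 7.97
tool_pos: [0.5632, -0.0182, 0.0713]
tcp_rot: [0.401, -3.106, 0.001]
wrist_force: [-9.8, -4.1, 10.9]
width: 0.168
grip_force: 119.8
```

The stop is met: the force rises to about 10 N with no further motion. I'll ease back, lift the cover against the lips, then release.

Emit:
play_rows([
  [0.22,0,0,0,0,0],
  [0,0,-0.2,0,0,0],
  [0,0,-0.15,0,0,0],
  [0,0,0,0,0,0],
  [0,0,0,0,0,0],
])

```text
time: 8.38
tool_pos: [0.563, -0.0183, 0.0749]
tcp_rot: [0.401, -3.111, 0.0]
wrist_force: [-5.7, -1.8, 7.0]
width: 0.164
grip_force: 119.2
```

```bash
python3 - <<'E'
from h import *
rows([.5632,-.0182,.0296+.046],.2525)
s=tool()[2]; c=np.load('cell.npz'); print('tcp in cell',Ro.from_euler('z',-c['th']).apply(s['tool_pos']-np.r_[c['t'],0]))
print(np.round(s['wrist_force'],1),np.round(s['torque'],2),s['width'],s['tcp_rot'])
E
```

```text
now [ 0.563  -0.0183  0.0749] yaw -2.885 shift cm [-0.02  0.   -0.07] turn [ 0.    -0.005  0.004] t 8.3833
tcp in cell [0.00535584 0.00012266 0.07489513]
[-5.7 -1.8  7. ] [-0.3   0.98  0.04] 0.16432488659526054 [ 4.01034840e-01 -3.11110182e+00  2.38731150e-04]
```

Emit:
play_rows([
  [0.05,0,-0.07,0,0,0],
  [0,0,0,0,0,0],
])

```text
time: 8.55
tool_pos: [0.5629, -0.0183, 0.0751]
tcp_rot: [0.401, -3.112, 0.0]
wrist_force: [-3.3, -2.9, 4.3]
width: 0.17
grip_force: 118.6
```

Emit:
play_rows([
  [0,0,0,0,0,0],
  [0,0,0,0,0,0],
  [0,0,0,0,0,0],
  [0,0,0,0,0,0],
  [0,0,0,0,0,0],
], grip=0, force=20)

```text
time: 8.97
tool_pos: [0.5637, -0.0177, 0.0751]
tcp_rot: [0.401, -3.114, -0.001]
wrist_force: [0.2, -0.4, -0.0]
width: 0.859
grip_force: 0.0
```

Emit:
play_rows([
  [0,0,0,0,0,0],
  [0,0,0,0,0,0],
  [0,0,0,0,0,0],
  [0,0,0,0,0,0],
  [0,0,0,0,0,0],
])

```text
time: 9.38
tool_pos: [0.5634, -0.0179, 0.0752]
tcp_rot: [0.401, -3.113, -0.001]
wrist_force: [-0.3, 0.3, -0.8]
width: 1.0
grip_force: 0.0
```

Fully open with no force on the tool. I'll retract straight up and look.

Emit:
play_rows([
  [0,0,-1.5,0,0,0],
  [0,0,-3,0,0,0],
  [0,0,-4,0,0,0],
  [0,0,-4,0,0,0],
  [0,0,-3,0,0,0],
])

```text
time: 9.8
tool_pos: [0.5647, -0.018, 0.2337]
tcp_rot: [-0.401, 3.115, -0.0]
wrist_force: [0.6, 0.4, 0.2]
width: 1.006
grip_force: 0.0
```

Emit:
play_rows([
  [0,0,0,0,0,0],
  [0,0,0,0,0,0],
])

```text
time: 9.97
tool_pos: [0.5658, -0.018, 0.2335]
tcp_rot: [-0.401, 3.112, -0.001]
wrist_force: [-0.4, 0.2, -0.2]
width: 1.003
grip_force: 0.0
```

```bash
python3 - <<'E'
from h import *
i=optics.camera_info('wrist'); im=optics.read_camera('wrist')[:,:,::-1]; p,R,s=tool()
np.savez('w5.npz',p=p,Rm=R.as_matrix(),**i); print(p,s['wrist_force'])
sc=optics.read_camera('scene')[:,:,::-1]
a=cv2.resize(im[60:300,120:400],(560,480)); b=cv2.resize(sc[190:280,190:290],(240,216),interpolation=cv2.INTER_CUBIC)
o=np.zeros((480,800,3),np.uint8); o[:,:560]=a; o[:216,560:]=b
cv2.imwrite('pics/w5b.png',np.clip(o*1.4,0,255).astype(np.uint8))
E
```

```text
[ 0.56421771 -0.01792142  0.23106063] [-0.33629792  0.10610248 -0.10015468]
```

View pics/w5b.png

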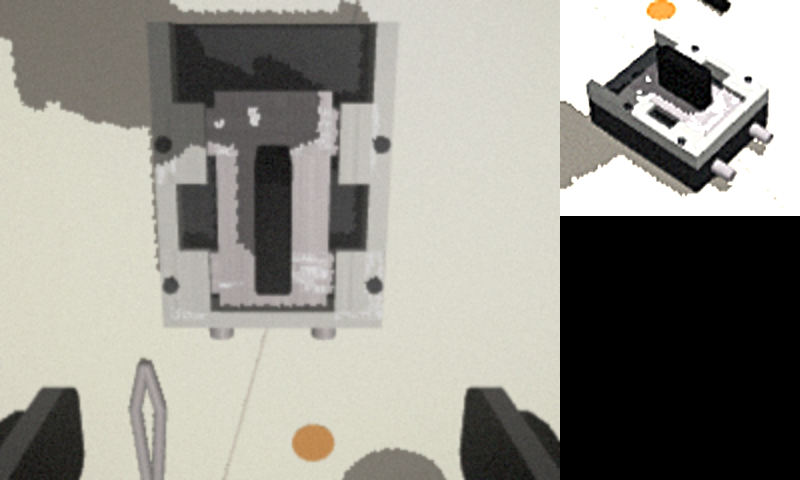

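The picture shows the cover under all four lips, parallel, with the gaps at (197,217) and (350,217) empty. A check of the plate's end edges, then I'll hand in.

```bash
python3 - <<'E'
from h import *
d=dict(np.load('w5.npz')); i={k:d[k] for k in('mtx','R','t')}; c=np.load('cell.npz')
f=lambda P,z:(Ro.from_euler('z',-c['th']).apply(cast(i,np.array(P)/2+[120,60],z)-[*c['t'],0])*1e3).round(1).tolist()
print('rear edge',f([(272,93)],.054),'front edge',f([(272,306)],.054),'handle top ends',f([(273,146),(272,294)],.104),'lip edges -49,-11,23',f([(190,103),(190,184),(190,249)],.06))
E
```

```text
rear edge [[-52.8, -0.4, 54.0]] front edge [[55.9, 0.0, 54.0]] handle top ends [[-34.8, 0.0, 104.0], [30.2, -0.1, 104.0]] lip edges -49,-11,23 [[-48.5, -38.8, 60.0], [-10.1, -40.1, 60.0], [22.9, -41.3, 60.0]]
```

The plate spans -52.8 to +55.9 mm in the cell, so its centre is within about 1.5 mm of home, and y is about 0. Handing in.

```bash
python3 -c "
from workcell import order
print(order.finish_job())"
```

```text
the job is handed in; nothing more can be done
None
```

The eared cover is level under all four lips, about 1.5 mm from home against the end stop, with the plunger trapped down. The gripper is clear and the job is handed in, but no verdict came back.

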